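# Dispense a marble into the hoop-handled dish and turn the dish level

### The arm

A 7-joint arm with a two-finger parallel gripper is mounted at the origin on a cart in front of the work surface, level with it; the furniture and walls round the work are solid. World frame = base frame: x ahead of the robot, y to its left, z up, the work surface at z = 0. Lengths are in m, angles in rad, forces in N, time in s.
With the tool pointing down it reaches from about 0.425 to 0.825 m from the base axis. Payload 3.6 kg.
Tool frame: the origin (TCP) lies at the very end of the fingers, on their centre line; the grasp point (between the pads) lies 19 mm behind it; z points along the fingers, y is the line along which they close (so a half turn about z gives the same grasp; the last joint's range is limited). The gripper opens to 85 mm and grips with 20 to 120 N. Pads are 22 mm wide; open, the fingers measure 114 mm over their backs; the gripper's body (76 mm by 85 mm) begins 54 mm behind the grasp point. The pads swing forward as they close: fully open they stand 13 mm farther back than shut.
Start: joints at [-1.294, 0.615, -0.013, 1.423, 0.008, 1.103, -0.04], TCP at [0.194, 0.62, 0.231] pointing down, gripper open.
Joint ranges: [-3.12, 3.12], [-0.3, 2.06], [-1.34, 1.32], [0.26, 2.42], [-1.36, 4.5], [0.01, 1.98], [-2.84, 2.84]. Speed limits (rad/s): [2.79, 2.79, 3.14, 3.14, 3.14, 3.14, 3.14].

### API

Orientations are given as a 3x3 rotation matrix whose columns are the frame's x, y, z axes.
In Python, from workcell import manip gives the robot as it stands.
- The arm moves only by the tool apply_moves, never from a script. Its argument "rows" is a list that holds one entry, the list of rows, each a list of 4 numbers: the shift along the world's x, y, z in m, then the turn about the world's z in degrees. A call has 1 to 8 rows; each row shifts and turns the commanded pose from where the row before left it; what a row does not reach is not made up. A row lasts 1/10 s, in which the tool goes at most 50 mm and 8.59 degrees, less where a joint would pass 70% of its speed; a pose out of reach is approached as far as the arm can. A call with a gripper value outside its range is refused whole. "gripper" is the finger opening in m, from 0 to 0.0854, set as the call begins (left out, the last holds). The fingers move at their own pace and stop on an object; "newtons" is the grip in N (left out, the last holds). Time passes only in rows, so rows that do not move let the fingers close. It gives the time, the measured TCP pose, the force, the opening and the grip force at its end, in the units of the state.
- manip.sense(): the state, without advancing time (a new reading comes with each control period).
- manip.read_camera(name): name is "side" or "top" or "wrist"; returns (picture, depth): 384x512x3 uint8, red, green, blue; 384x512 float32, m along the optical axis (not along the pixel's ray), 0 where there is no reading.
- manip.camera_model(name): a dict with "camera_matrix" (3x3 intrinsics, pixels), "origin" and "attitude" of the camera in the world. Camera axes: x right, y up, looking along -z (the intrinsics and any distortion apply to the point x, -y, -z); pixel columns grow to the right and rows downward; lengths in m; the calibration is good to about 2 mm. A picture is of the moment at which its call begins: read the wrist's pose just before it. camera_model takes no time and is no camera call; for the wrist camera it gives the pose at the moment of the call.
- manip.finish_job(): hands the job in; it is judged then, once.
Trained networks look in the newest picture that a camera, given by its name, has taken for a name from the list of things; names that differ only in an ending like _2 or _b are one class to them, and where a whole thing is asked for, a point or a joint stands for the part that bears it (a point fixed in the world has none). Each returns a list of dicts, best first, with "conf" (0 to 1); they miss things now and then, are a little off and sometimes report something else, mostly with a low value. They report only what shows in the picture. A call takes as long as a camera call.
- manip.recognise(query, camera): "position" ([x, y, z] in m, in world coordinates, good to about 4 mm: the middle of the surface that is visible of it).
- manip.tip_of(query, camera): "position" ([x, y, z] in m, in world coordinates, good to about 4 mm: a listed point, or the origin of a listed thing).
The state is a dict: "time": time; "joints": joint angles; "qd": joint speeds; "joint_torque": joint torques, N m; "tool_pos": TCP position; "tcp_rot": TCP orientation; "contact_force": force on the tool from outside, world axes, zero at the start; "torque": the same for the moment, N m; "gripper_width": finger opening in m; "gripper_force": force on a finger pad.
Only numpy, scipy, OpenCV 4.12 (cv2) and the standard library are available. Lean on these libraries where they do the work, as an engineer would, in place of code of your own. Each camera call takes 0.05 s, during which the arm holds its last target. There are 200 camera calls.

### The job

Press the marble dispenser's spring pedal right down to its stop so that the marble rolls into the dish, and let the pedal come back up. Once the marble lies still, lift the dish by its hoop handle about 10 cm straight up, and only then turn it in the air a quarter turn (either way) so that its hoop stands in line with the chute instead of across it, keeping the dish level so that the marble stays in the middle. Finish still holding the dish like that in the air above its place, with the hand never touching the marble and the other goods left where they are.

Things in the scene. Friction and masses are not known exactly. Their poses are not given: they have to be found in the camera images.
- dispenser: Fixed wooden marble dispenser, base 255 x 120 x 8 mm, an ear at +y (to y 0.150) under the pedal. Origin on the counter; x along the chute, uphill (at yaw 0 away from the robot), z up. Open chute 34 mm wide, slope 0.2, lip at (-0.080, 0, 0.052), top end x 0.035, z 0.095. The pedal near its stop opens the gate (x -0.045): the marble rolls into the dish, still in about 3 s. Tallest: fork, z 0.096.
- pedal (a joint): Angle of the spring pedal: 0 at rest (up), 0.38 rad at its stop (down). A see-saw lever on a hinge along the dispenser's x axis through (-0.045, 0.055, 0.085) in its frame; pressing the pad lifts the gate. It takes about 1.5 N to start and 5 N at the stop, and springs back when let go.
- pedal_pad (a point): Middle of the upper face of the black pedal pad (40 mm along dispenser x, 34 mm along y), 70 mm out from the hinge to the dispenser's +y. At rest at about (-0.045, 0.123, 0.104) in the dispenser's frame, sloping up outwards by 0.19 rad; at the stop 26 mm lower, sloping down outwards by 0.19 rad. Press it straight down.
- seat (a point): Centre of the rubber disc (92 mm across) on the dispenser's base on which the dish stands at the start, 10 mm above the counter, at x -0.140 in the dispenser's frame.
- dish: Loose white dish, 111 mm across, rim 30 mm high, floor sloping gently to the middle, 0.11 to 0.23 kg, with a hoop handle over it. Origin at the centre of its underside, z up; the hoop stands in the dish's y-z plane. At the start it stands on the seat, its y axis along the dispenser's y (hoop across the chute), its rim 5 mm from the chute's lip and lower than it.
- dish_grip (a point): Centre of the wooden grip at the top of the hoop, 110 mm above the dish's underside: a flat bar 12 mm thick (along dish x), 50 mm long (along dish y), 18 mm high. Below it the space is free for 70 mm down to the marble. Pinch it from above, the fingers closing along dish x.
- dish_middle (a point): Middle of the dish's floor, 6 mm above its underside; where the marble should lie (its centre then 17 mm above the underside).
- marble_center (a point): Centre of the loose marble, an amber glass ball 22 mm in diameter, 16 g. At the start it waits in the chute behind the gate.
- balm_tin: Bystander, loose, to be left alone: white round balm tin, 50 mm across, 21 mm high, beside the dish on the dispenser's +y side. Origin at the centre of its underside.
- spool: Bystander, loose, to be left alone: ribbon spool, 59 mm across, 26 mm high, beside the dispenser on its -y side. Origin at the centre of its underside.
- candle_jar: Bystander, loose, to be left alone: candle in a glass, 76 mm across, 90 mm high, at the back. Origin at the centre of its underside.
- ring_box: Bystander, loose, to be left alone: walnut ring box 75 x 88 x 47 mm, at the back. Origin at the centre of its underside.
- gel_bottle: Bystander, loose, to be left alone: pump bottle, 60 mm across, 141 mm high, at the back. Origin at the centre of its underside.

How it is judged:
By the outcome, as a careful person would: the job done as asked, in the order asked, and still so for the second after the job is handed in, while the arm keeps its last pose, push and grip.
It also fails if it takes over 58 s, if anything falls off the work surface, if the arm or the gripper's body presses on something with over 40 N, if the wrist force passes 120 N, or if a joint passes its speed limit or range.

## Working session

There is one attempt and no reset: what is moved stays moved. The work goes in short steps, Python scripts to look and compute and a tool call to move; the robot and the scene stay as the last step left them, time stands still between calls to the robot, and variables do not carry over. Pictures are saved under pics/ and viewed, at most 10 in all, crops included, and the job is handed in when it is done.

Besides the shell and the picture viewer there is one more tool, called after "Emit:" as name(argument=value, ...), one argument or row to a line, values as JSON. apply_moves: Moves the arm, as the interface text tells. Its arguments: {"type":"object","properties":{"rows":{"type":"array"},"gripper":{"type":"number"},"newtons":{"type":"number"}},"required":["rows"]}

```bash
mkdir -p pics
cat > h.py <<'E'
from workcell import manip
import numpy as np, cv2
np.set_printoptions(precision=4,suppress=True)
def shot(cam,name):
    p,d=manip.read_camera(cam); cv2.imwrite(f'pics/{name}.png',p[:,:,::-1]); return p,d
def cloud(cam,d):
    m=manip.camera_model(cam);K=np.array(m['camera_matrix']);R=np.array(m['attitude']);o=np.array(m['origin'])
    v,u=np.mgrid[:d.shape[0],:d.shape[1]]
    x=(u-K[0,2])/K[0,0]*d;y=(v-K[1,2])/K[1,1]*d
    return np.stack([x,-y,-d],-1)@R.T+o
E
python3 - <<'E'
from h import *
s=manip.sense();print(s['time'],s['tool_pos'],s['tcp_rot'],s['gripper_width'])
for c in ['top','side']:
    p,d=shot(c,c+'0')
    m=manip.camera_model(c);print(c,m.keys(),m['origin'])
    for q in ['dispenser','pedal_pad','seat','dish','dish_grip','marble_center','balm_tin','spool','candle_jar','ring_box','gel_bottle']:
        r=manip.tip_of(q,c); print(q,[(np.round(a['position'],3).tolist(),round(a['conf'],2)) for a in r[:2]])
print(manip.sense()['time'])
a=np.hstack([cv2.imread('pics/top0.png'),cv2.imread('pics/side0.png')]);
E
```

```text
0.0 [0.1942 0.6195 0.2301] [[-0.9542  0.2991 -0.0007]
 [ 0.2991  0.9542 -0.0025]
 [-0.     -0.0026 -1.    ]] 0.08508390219364768
top dict_keys(['camera_matrix', 'origin', 'attitude']) [ 0.5863 -0.0657  0.9793]
dispenser [([0.574, -0.127, -0.001], 0.86)]
pedal_pad [([0.536, -0.003, 0.102], 0.61)]
seat []
dish [([0.44, -0.119, 0.009], 0.83)]
dish_grip [([0.437, -0.124, 0.12], 0.73)]
marble_center [([0.542, -0.127, 0.069], 0.66), ([0.539, -0.23, -0.008], 0.58)]
balm_tin [([0.45, -0.023, 0.001], 0.88)]
spool [([0.538, -0.23, -0.003], 0.67)]
candle_jar [([0.798, 0.001, -0.001], 0.82)]
ring_box [([0.801, 0.119, -0.002], 0.62)]
gel_bottle [([0.8, -0.1, -0.0], 0.7), ([0.436, -0.116, 0.012], 0.53)]
side dict_keys(['camera_matrix', 'origin', 'attitude']) [0.6362 0.6038 0.6685]
dispenser [([0.577, -0.131, -0.001], 0.61)]
pedal_pad [([0.537, -0.005, 0.102], 0.62), ([0.446, -0.018, -0.001], 0.53)]
seat [([0.437, -0.12, 0.01], 0.78)]
dish [([0.431, -0.119, 0.011], 0.59)]
dish_grip [([0.432, -0.115, 0.116], 0.64)]
marble_center [([0.544, -0.128, 0.075], 0.63), ([0.435, -0.114, 0.115], 0.5)]
balm_tin [([0.444, -0.021, -0.002], 0.85), ([0.435, -0.121, 0.016], 0.38)]
spool [([0.538, -0.228, -0.001], 0.57), ([0.8, -0.095, -0.002], 0.41)]
candle_jar [([0.797, 0.005, 0.002], 0.59)]
ring_box [([0.805, 0.121, -0.002], 0.75), ([0.432, -0.122, 0.018], 0.22)]
gel_bottle [([0.804, -0.096, -0.0], 0.78), ([0.577, -0.128, 0.001], 0.63)]
1.2
```

Run:
```python
from h import *
p,d=manip.read_camera('top');P=cloud('top',d)
X,Y,Z=P[...,0],P[...,1],P[...,2]
roi=(X>0.38)&(X<0.49)&(Y>-0.19)&(Y<-0.06)
g=roi&(Z>0.105)&(Z<0.14); q=P[g]; print('grip',q.mean(0),len(q),q.min(0),q.max(0))
r=cv2.minAreaRect(q[:,:2].astype(np.float32)*1000);print(r)
e=roi&(Z>0.02)&(Z<0.036);c=cv2.minEnclosingCircle(P[e][:,:2].astype(np.float32));print('rim',c)
g=(X>0.49)&(X<0.59)&(Y>-0.03)&(Y<0.04)&(Z>0.08)&(Z<0.13);q=P[g];print('pad',q.mean(0),cv2.minAreaRect(q[:,:2].astype(np.float32)*1000),q.max(0),q.min(0))
g=(X>0.35)&(X<0.75)&(Y>-0.22)&(Y<-0.04)&(Z>0.005)&(Z<0.0115);q=P[g];print('base',cv2.minAreaRect(q[:,:2].astype(np.float32)*1000),len(q))
```

```text
grip [ 0.4362 -0.1194  0.1235] 268 [ 0.429  -0.1695  0.1051] [ 0.4421 -0.0697  0.1317]
((435.5196838378906, -119.64134979248047), (99.8653564453125, 12.479975700378418), 88.76084899902344)
rim ((0.4359324872493744, -0.120734304189682), 0.05470157042145729)
pad [ 0.5372 -0.0053  0.1029] ((536.8897705078125, -7.840349197387695), (43.700439453125, 39.93354415893555), 86.93083953857422) [0.5578 0.0141 0.1094] [ 0.5168 -0.0293  0.0916]
base ((562.0034790039062, -127.22216796875), (173.1710205078125, 381.314453125), 87.15752410888672) 2933
```

View pics/top0.png

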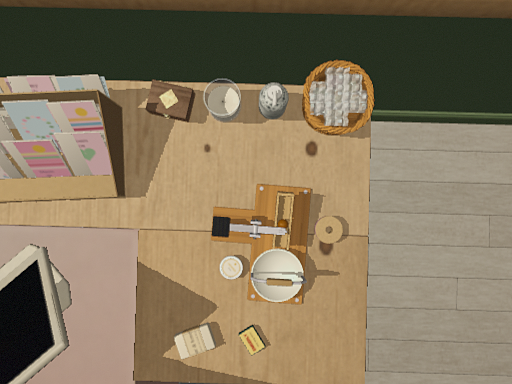

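View pics/side0.png

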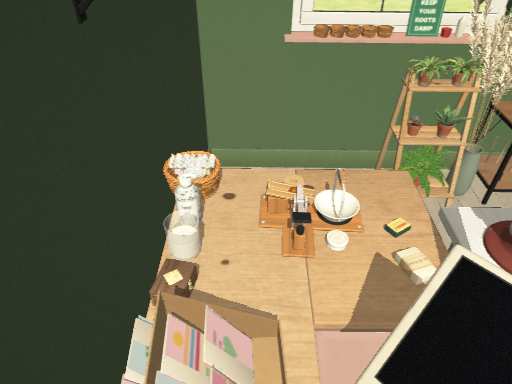

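The top view shows the dish at (277,275) with its hoop across the chute, the black pad at (220,226), the tin at (231,267) and the spool at (328,230). The side view agrees. A screen and a card rack lie towards the start pose, so I'll check the heights along the way.

Run:
```python
from h import *
for c in ['top','side']:
    p,d=manip.read_camera(c);P=cloud(c,d)[d>0]
    print(c); 
    for x in np.arange(0.05,0.75,0.1):
        print('x%.2f'%x,[ (round(float(q[:,2].max()),2) if len(q:=P[(abs(P[:,0]-x)<.05)&(abs(P[:,1]-y)<.05)]) else None) for y in np.arange(-0.15,0.75,0.1)])
print(manip.sense()['joints'])
```

```text
top
x0.05 [None, None, None, -0.22, None, None, None, None, None]
x0.15 [0.0, 0.0, 0.0, 0.0, -0.02, -0.02, -0.02, None, None]
x0.25 [0.01, 0.02, 0.03, 0.0, 0.27, 0.27, None, None, None]
x0.35 [0.04, 0.04, 0.03, 0.0, 0.27, 0.27, 0.15, None, None]
x0.45 [0.13, 0.13, 0.02, 0.01, 0.21, 0.2, 0.14, -0.02, None]
x0.55 [0.09, 0.11, 0.11, 0.01, 0.06, 0.06, 0.06, -0.02, None]
x0.65 [0.1, 0.01, 0.01, 0.01, 0.11, 0.12, 0.12, None, None]
side
x0.05 [0.0, 0.06, 0.04, None, None, None, None, None, None]
x0.15 [0.0, 0.01, 0.01, None, None, None, None, None, None]
x0.25 [0.0, 0.02, 0.03, 0.0, None, None, None, None, None]
x0.35 [0.04, 0.04, 0.03, 0.0, 0.27, 0.26, None, None, None]
x0.45 [0.13, 0.13, 0.02, 0.0, 0.22, 0.2, None, None, None]
x0.55 [0.09, 0.11, 0.11, 0.0, 0.06, 0.06, None, None, None]
x0.65 [0.1, 0.01, 0.0, 0.0, 0.11, 0.11, None, None, None]
[-1.2935  0.6149 -0.0126  1.4234  0.0081  1.1034 -0.0404]
```

Emit:
apply_moves(
  rows=[
    [[0, 0, 0.042, 0], [0, 0, 0.042, 0], [0, 0, 0.042, 0], [0, 0, 0.042, 0], [0.0286, -0.027, 0, -4], [0.0286, -0.027, 0, -4], [0.0286, -0.027, 0, -4], [0.0286, -0.027, 0, -4]],
  ],
  gripper=0,
)

```text
time: 2.15
tool_pos: [0.3097, 0.511, 0.3995]
tcp_rot: [[-0.833, 0.553, 0.0], [0.553, 0.833, 0.0], [0.0, 0.0, -1.0]]
contact_force: [0.4, 0.6, 0.0]
gripper_width: 0.0
gripper_force: 0.0
```

Emit:
apply_moves(
  rows=[
    [[0.0286, -0.027, 0, -4], [0.0286, -0.027, 0, -4], [0.0286, -0.027, 0, -4], [0.0286, -0.027, 0, -4], [0.0286, -0.027, 0, -4], [0.0286, -0.027, 0, -4], [0.0063, -0.039, 0, -4], [0.0063, -0.039, 0, -4]],
  ],
)

```text
time: 2.95
tool_pos: [0.4937, 0.2707, 0.3988]
tcp_rot: [[-0.413, 0.911, -0.0], [0.911, 0.413, -0.0], [-0.0, -0.001, -1.0]]
contact_force: [0.6, 0.1, -0.1]
gripper_width: 0.0
gripper_force: 0.0
```

Emit:
apply_moves(
  rows=[
    [[0.0062, -0.039, 0, -4], [0.0062, -0.039, 0, -4], [0.0062, -0.039, 0, -4], [0.0062, -0.039, 0, -4], [0.0062, -0.039, -0.03, -4], [0.0062, -0.039, -0.03, -4], [0.0061, -0.0397, -0.03, -3.6], [0, 0, -0.04, 0]],
  ],
)

```text
time: 3.75
tool_pos: [0.5374, -0.0097, 0.2703]
tcp_rot: [[0.065, 0.998, 0.006], [0.998, -0.065, -0.005], [-0.005, 0.006, -1.0]]
contact_force: [0.4, 0.5, -0.6]
gripper_width: 0.0005
gripper_force: 0.0
```

Emit:
apply_moves(
  rows=[
    [[0, 0, -0.045, 0], [0, 0, -0.045, 0], [0, 0, -0.03, 0], [0, 0, 0, 0]],
  ],
)

```text
time: 4.15
tool_pos: [0.5331, -0.0009, 0.1456]
tcp_rot: [[0.052, 0.999, -0.01], [0.999, -0.052, 0.0], [-0.0, -0.01, -1.0]]
contact_force: [-0.3, -0.5, 0.4]
gripper_width: -0.0002
gripper_force: 0.0
```

Run:
```python
from h import *
s=manip.sense();print(s['time'],s['tool_pos'],s['tcp_rot'],s['contact_force'])
p,d=shot('side','s1');P=cloud('side',d)
cv2.imwrite('pics/s1c.png',cv2.resize(cv2.imread('pics/s1.png')[140:270,230:400],None,fx=4,fy=4))
```

```text
4.15 [ 0.5331 -0.0009  0.1456] [[ 0.0522  0.9986 -0.0098]
 [ 0.9986 -0.0522  0.0001]
 [-0.0004 -0.0098 -1.    ]] [-0.3467 -0.4961  0.3832]
```

View pics/s1c.png

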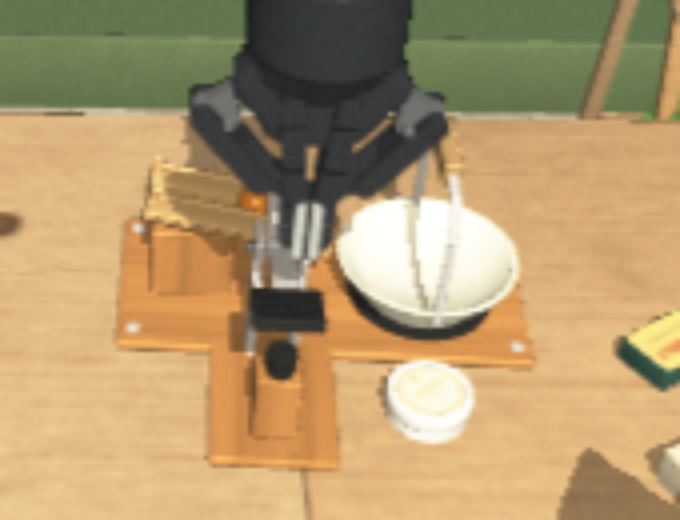

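The picture shows the closed fingers above and behind the pad at (287,310), with the dish untouched and the marble waiting at (252,200). Now I press, watching the force.

Emit:
apply_moves(
  rows=[
    [[0, 0, -0.015, 0], [0, 0, -0.015, 0], [0, 0, 0, 0], [0, 0, -0.006, 0], [0, 0, -0.006, 0], [0, 0, -0.006, 0], [0, 0, -0.006, 0], [0, 0, 0, 0]],
  ],
)

```text
time: 5.0
tool_pos: [0.5368, -0.0009, 0.0951]
tcp_rot: [[0.052, 0.999, 0.001], [0.999, -0.052, 0.001], [0.001, 0.0, -1.0]]
contact_force: [0.9, 1.3, 3.2]
gripper_width: -0.0
gripper_force: 1.1
```

Emit:
apply_moves(
  rows=[
    [[0, 0, -0.004, 0], [0, 0, -0.004, 0], [0, 0, -0.004, 0], [0, 0, -0.004, 0], [0, 0, 0, 0]],
  ],
)

```text
time: 5.5
tool_pos: [0.5368, -0.0009, 0.0792]
tcp_rot: [[0.052, 0.999, 0.001], [0.999, -0.052, 0.001], [0.001, 0.001, -1.0]]
contact_force: [0.9, 2.8, 4.5]
gripper_width: -0.0
gripper_force: 2.8
```

Emit:
apply_moves(
  rows=[
    [[0, 0, -0.002, 0], [0, 0, -0.002, 0], [0, 0, 0, 0]],
  ],
)

```text
time: 5.8
tool_pos: [0.537, -0.0009, 0.078]
tcp_rot: [[0.052, 0.999, 0.002], [0.999, -0.052, 0.002], [0.002, 0.002, -1.0]]
contact_force: [-3.1, 4.3, 21.1]
gripper_width: -0.0001
gripper_force: 11.0
```

Emit:
apply_moves(
  rows=[
    [[0, 0, 0, 0], [0, 0, 0, 0], [0, 0, 0, 0], [0, 0, 0, 0], [0, 0, 0, 0], [0, 0, 0, 0]],
  ],
)

```text
time: 6.4
tool_pos: [0.537, -0.0009, 0.078]
tcp_rot: [[0.052, 0.999, 0.002], [0.999, -0.052, 0.002], [0.002, 0.002, -1.0]]
contact_force: [-2.7, 3.9, 20.9]
gripper_width: 0.0
gripper_force: 10.8
```

Emit:
apply_moves(
  rows=[
    [[0, 0, 0.008, 0], [0, 0, 0.008, 0], [0, 0, 0.008, 0], [0, 0, 0.01, 0], [0, 0, 0.03, 0], [0, 0, 0.04, 0], [0, 0, 0.04, 0], [0, 0, 0.03, 0]],
  ],
  gripper=0.085,
)

```text
time: 7.2
tool_pos: [0.5364, -0.0021, 0.2516]
tcp_rot: [[0.053, 0.999, 0.001], [0.999, -0.053, -0.001], [-0.001, 0.001, -1.0]]
contact_force: [0.9, 0.1, 1.1]
gripper_width: 0.0847
gripper_force: 0.0
```

Run:
```python
from h import *
s=manip.sense();print(s['time'],s['tool_pos'],s['contact_force'])
shot('side','s2');print([(a['position'],a['conf']) for a in manip.tip_of('marble_center','side')])
cv2.imwrite('pics/s2c.png',cv2.resize(cv2.imread('pics/s2.png')[140:270,230:400],None,fx=4,fy=4))
```

```text
7.2 [ 0.5364 -0.0021  0.2516] [0.8928 0.1013 1.0569]
[([0.4372, -0.1214, 0.0289], 0.42)]
```

View pics/s2c.png

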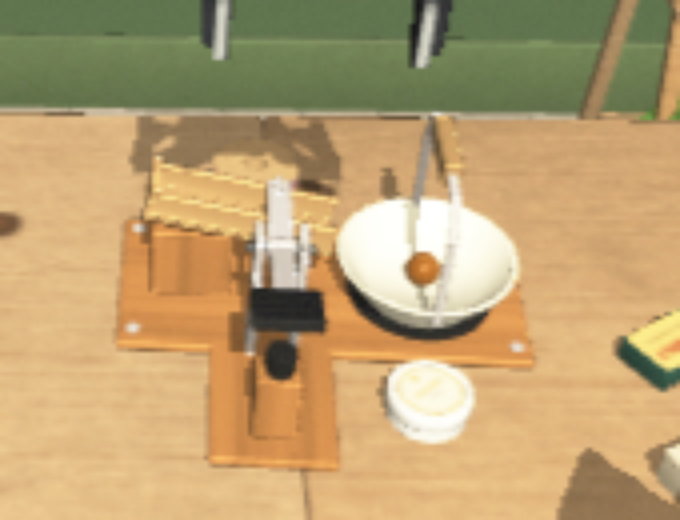

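Marble is in the dish at (424,268) and the pedal is back up at (287,308). I move above the grip and let the marble settle.

Emit:
apply_moves(
  rows=[
    [[-0.02, -0.024, 0, 0], [-0.02, -0.024, 0, 0], [-0.02, -0.024, 0, 0], [-0.02, -0.024, 0, 0], [-0.0205, -0.0235, 0, 0], [0, 0, -0.02, 0], [0, 0, -0.02, 0], [0, 0, 0, 0]],
  ],
  gripper=0.055,
)

```text
time: 8.1
tool_pos: [0.433, -0.1204, 0.2067]
tcp_rot: [[0.053, 0.999, -0.008], [0.999, -0.053, 0.001], [0.001, -0.008, -1.0]]
contact_force: [0.3, 0.1, -0.4]
gripper_width: 0.0549
gripper_force: 0.0
```

Emit:
apply_moves(
  rows=[
    [[0, 0, 0, 0], [0, 0, 0, 0], [0, 0, 0, 0], [0, 0, 0, 0], [0, 0, 0, 0], [0, 0, 0, 0], [0, 0, 0, 0], [0, 0, 0, 0]],
  ],
)

```text
time: 8.9
tool_pos: [0.4358, -0.1209, 0.2094]
tcp_rot: [[0.052, 0.999, -0.0], [0.999, -0.052, 0.0], [0.0, -0.0, -1.0]]
contact_force: [-0.6, 0.0, 0.4]
gripper_width: 0.055
gripper_force: 0.0
```

Run:
```python
from h import *
s=manip.sense();print(s['time'],s['tool_pos'],s['tcp_rot'],s['contact_force'],s['gripper_width'],s['joints'])
p,d=shot('wrist','w1');P=cloud('wrist',d);P[d==0]=9
X,Y,Z=P[...,0],P[...,1],P[...,2]
g=(X>.4)&(X<.475)&(Y>-.15)&(Y<-.09)&(Z>.118)&(Z<.14);q=P[g];print(len(q))
if len(q): print(q.mean(0),q.min(0),q.max(0),cv2.minAreaRect(q[:,:2].astype(np.float32)*1000),cv2.fitLine(q[:,:2].astype(np.float32),cv2.DIST_HUBER,0,.01,.01).ravel())
for n in ['dish_grip','marble_center','dish']:
    print(n,[(a['position'],a['conf']) for a in manip.tip_of(n,'wrist')])
```

```text
8.9 [ 0.4358 -0.1209  0.2094] [[ 0.0524  0.9986 -0.    ]
 [ 0.9986 -0.0524  0.    ]
 [ 0.     -0.     -1.    ]] [-0.6012  0.0052  0.4208] 0.054950230398326805 [-0.1181  0.367   0.4628  2.0077 -0.222   0.815   0.4189]
1067
[ 0.4347 -0.1168  0.1292] [ 0.4283 -0.15    0.1184] [ 0.4409 -0.09    0.1322] ((434.6160583496094, -119.96198272705078), (59.93977355957031, 11.968588829040527), 88.5871353149414) [ 0.0243  0.9997  0.4347 -0.1168]
dish_grip [([0.4353, -0.12, 0.1212], 0.88)]
marble_center [([0.4346, -0.1214, 0.0258], 0.57)]
dish [([0.4364, -0.1192, 0.011], 0.76), ([0.5301, -0.2297, -0.0022], 0.25)]
```

View pics/w1.png

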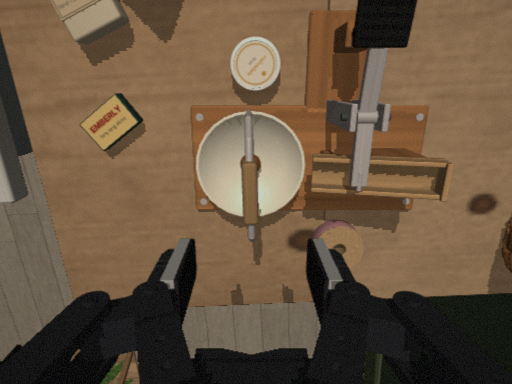

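The wrist view shows the bar at (250,190), with the marble under it in the dish's middle and the fingers either side. I turn to match the bar and descend.

Emit:
apply_moves(
  rows=[
    [[-0.001, 0.001, 0, 1.5], [0, 0, -0.03, 0], [0, 0, -0.03, 0], [0, 0, -0.02, 0], [0, 0, -0.014, 0], [0, 0, -0.014, 0], [0, 0, 0, 0], [0, 0, 0, 0]],
  ],
)

```text
time: 9.9
tool_pos: [0.4349, -0.12, 0.1015]
tcp_rot: [[0.026, 1.0, -0.0], [1.0, -0.026, 0.0], [0.0, -0.0, -1.0]]
contact_force: [0.3, -0.8, -0.3]
gripper_width: 0.055
gripper_force: 0.0
```

Emit:
apply_moves(
  rows=[
    [[0, 0, 0, 0], [0, 0, 0, 0], [0, 0, 0, 0], [0, 0, 0, 0]],
  ],
  gripper=0.02,
  newtons=30,
)

```text
time: 10.3
tool_pos: [0.435, -0.1199, 0.1017]
tcp_rot: [[0.026, 1.0, 0.001], [1.0, -0.026, -0.0], [-0.0, 0.001, -1.0]]
contact_force: [0.8, -0.5, -0.1]
gripper_width: 0.0202
gripper_force: 0.0
```

Run:
```python
from h import *
s=manip.sense();print(s['time'],s['tool_pos'],s['contact_force'],s['gripper_width'])
shot('side','s3');print([(a['position'],a['conf']) for a in manip.tip_of('marble_center','side')])
cv2.imwrite('pics/s3c.png',cv2.resize(cv2.imread('pics/s3.png')[140:270,230:400],None,fx=4,fy=4))
```

```text
10.3 [ 0.435  -0.1199  0.1017] [ 0.8197 -0.5376 -0.0533] 0.020155688256557634
[([0.8021, -0.096, -0.0035], 0.74)]
```

View pics/s3c.png

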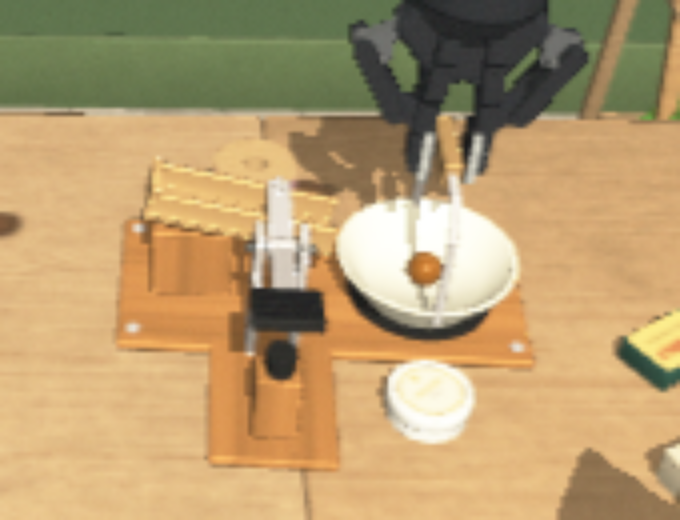

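The bar sits between the fingers at (450,150) and the marble is still at (425,268). Next I close gently and lift smoothly.

Emit:
apply_moves(
  rows=[
    [[0, 0, 0, 0], [0, 0, 0, 0], [0, 0, 0, 0], [0, 0, 0, 0], [0, 0, 0, 0], [0, 0, 0, 0], [0, 0, 0, 0], [0, 0, 0, 0]],
  ],
  gripper=0.004,
  newtons=45,
)

```text
time: 11.2
tool_pos: [0.4353, -0.12, 0.1016]
tcp_rot: [[0.026, 1.0, 0.001], [1.0, -0.026, -0.0], [-0.0, 0.001, -1.0]]
contact_force: [2.2, 0.1, 3.8]
gripper_width: 0.0112
gripper_force: 44.7
```

Emit:
apply_moves(
  rows=[
    [[0, 0, 0.001, 0], [0, 0, 0.002, 0], [0, 0, 0.003, 0], [0, 0, 0.004, 0], [0, 0, 0.005, 0], [0, 0, 0.005, 0], [0, 0, 0.005, 0], [0, 0, 0.005, 0]],
  ],
)

```text
time: 12.0
tool_pos: [0.4348, -0.1199, 0.1319]
tcp_rot: [[0.026, 1.0, 0.0], [1.0, -0.026, 0.0], [0.0, 0.0, -1.0]]
contact_force: [-0.1, 0.2, -2.1]
gripper_width: 0.0113
gripper_force: 43.9
```

Emit:
apply_moves(
  rows=[
    [[0, 0, 0.006, 0], [0, 0, 0.007, 0], [0, 0, 0.007, 0], [0, 0, 0.007, 0], [0, 0, 0.007, 0], [0, 0, 0.007, 0], [0, 0, 0.007, 0], [0, 0, 0.006, 0]],
  ],
)

```text
time: 12.8
tool_pos: [0.4348, -0.1199, 0.186]
tcp_rot: [[0.026, 1.0, 0.0], [1.0, -0.026, -0.0], [-0.0, 0.0, -1.0]]
contact_force: [-0.2, -0.5, -2.3]
gripper_width: 0.0111
gripper_force: 43.9
```

Emit:
apply_moves(
  rows=[
    [[0, 0, 0.005, 0], [0, 0, 0.005, 0], [0, 0, 0.004, 0], [0, 0, 0.002, 0], [0, 0, 0, 0], [0, 0, 0, 0], [0, 0, 0, 0], [0, 0, 0, 0]],
  ],
)

```text
time: 13.6
tool_pos: [0.4346, -0.1198, 0.2012]
tcp_rot: [[0.026, 1.0, -0.001], [1.0, -0.026, 0.0], [0.0, -0.001, -1.0]]
contact_force: [-0.5, 0.6, -2.8]
gripper_width: 0.0113
gripper_force: 43.9
```

Run:
```python
from h import *
s=manip.sense();print(s['time'],s['tool_pos'],s['contact_force'],s['gripper_width'],s['joints'])
shot('side','s4');print([(a['position'],a['conf']) for a in manip.tip_of('marble_center','side')])
cv2.imwrite('pics/s4c.png',cv2.resize(cv2.imread('pics/s4.png')[100:270,230:400],None,fx=3.4,fy=3.4))
p,d=manip.read_camera('top');P=cloud('top',d);X,Y,Z=[P[...,i] for i in range(3)]
g=(X>.47)&(X<.7)&(Y>-.19)&(Y<-.07)&(Z>.004)&(Z<.012)&(p[...,0]>p[...,2]+40);q=P[g]
for lo,hi in [(.5,.66)]:
    # base -y edge & +y edges by bins
    for f in (np.min,):
        pts=[(x,f(q[abs(q[:,0]-x)<.008][:,1])) for x in np.arange(lo,hi,.016) if (abs(q[:,0]-x)<.008).any()];print(np.array(pts).T)
print('disp',[(a['position'],a['conf']) for a in manip.tip_of('dispenser','top')],[(a['position'],a['conf']) for a in manip.tip_of('seat','top')])
```

```text
13.6 [ 0.4346 -0.1198  0.2012] [-0.4723  0.6364 -2.7565] 0.011271007098391501 [-0.1131  0.3769  0.4553  2.0218 -0.2292  0.7921  0.4504]
[([0.4368, -0.1209, 0.131], 0.55)]
[[ 0.5     0.516   0.532   0.548   0.564   0.58    0.596   0.612   0.628
   0.644   0.66  ]
 [-0.1836 -0.1852 -0.185  -0.1865 -0.186  -0.1879 -0.1896 -0.1893 -0.1866
  -0.0876 -0.1093]]
disp [([0.5783, -0.128, -0.0001], 0.85), ([0.4344, -0.117, 0.1175], 0.4)] []
```

View pics/s4c.png

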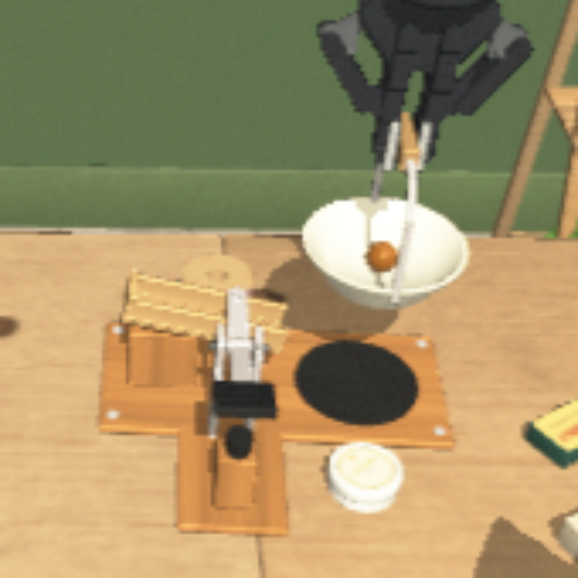

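The dish hangs level with the marble at its middle (382,256), above the bare seat. The chute's yaw is about -3°, so I turn -91.5°.

Emit:
apply_moves(
  rows=[
    [[0, 0, 0, -1], [0, 0, 0, -2], [0, 0, 0, -3], [0, 0, 0, -4], [0, 0, 0, -4], [0, 0, 0, -4], [0, 0, 0, -4], [0, 0, 0, -4]],
  ],
)

```text
time: 14.65
tool_pos: [0.4348, -0.1198, 0.2014]
tcp_rot: [[0.466, 0.885, 0.0], [0.885, -0.466, 0.0], [0.0, -0.0, -1.0]]
contact_force: [0.5, 0.2, -3.0]
gripper_width: 0.011
gripper_force: 43.9
```

Emit:
apply_moves(
  rows=[
    [[0, 0, 0, -4], [0, 0, 0, -4], [0, 0, 0, -4], [0, 0, 0, -4], [0, 0, 0, -4], [0, 0, 0, -4], [0, 0, 0, -4], [0, 0, 0, -4]],
  ],
)

```text
time: 15.45
tool_pos: [0.4349, -0.1197, 0.2014]
tcp_rot: [[0.864, 0.504, 0.0], [0.504, -0.864, 0.0], [0.0, -0.0, -1.0]]
contact_force: [-0.2, 0.9, -1.8]
gripper_width: 0.0113
gripper_force: 43.9
```

Emit:
apply_moves(
  rows=[
    [[0, 0, 0, -4], [0, 0, 0, -4], [0, 0, 0, -4], [0, 0, 0, -4], [0, 0, 0, -4], [0, 0, 0, -4], [0, 0, 0, -4], [0, 0, 0, -3]],
  ],
)

```text
time: 16.25
tool_pos: [0.4349, -0.1196, 0.2014]
tcp_rot: [[1.0, -0.012, 0.0], [-0.012, -1.0, 0.0], [0.0, -0.0, -1.0]]
contact_force: [0.2, -0.1, -1.2]
gripper_width: 0.0114
gripper_force: 43.9
```

Emit:
apply_moves(
  rows=[
    [[0, 0, 0, -1.5], [0, 0, 0, -1], [0, 0, 0, 0], [0, 0, 0, 0], [0, 0, 0, 0], [0, 0, 0, 0], [0, 0, 0, 0], [0, 0, 0, 0]],
  ],
)

```text
time: 17.05
tool_pos: [0.4348, -0.1199, 0.2014]
tcp_rot: [[0.999, -0.052, 0.0], [-0.052, -0.999, 0.0], [0.0, -0.0, -1.0]]
contact_force: [0.1, -0.2, -2.4]
gripper_width: 0.0114
gripper_force: 43.9
```

Run:
```python
from h import *
s=manip.sense();print(s['time'],s['tool_pos'],s['tcp_rot'],s['contact_force'],s['gripper_width'])
shot('side','s5')
for n in ['marble_center','dish','dish_grip']: print(n,[(a['position'],a['conf']) for a in manip.tip_of(n,'side')])
cv2.imwrite('pics/s5c.png',cv2.resize(cv2.imread('pics/s5.png')[100:270,230:400],None,fx=3.4,fy=3.4))
```

```text
17.05 [ 0.4348 -0.1199  0.2014] [[ 0.9986 -0.0524  0.0001]
 [-0.0524 -0.9986  0.0001]
 [ 0.0001 -0.0001 -1.    ]] [ 0.0668 -0.1728 -2.4411] 0.011432850006439206
marble_center [([0.4347, -0.1242, 0.1273], 0.45)]
dish [([0.4369, -0.1191, 0.1106], 0.71), ([0.8047, 0.1189, -0.0032], 0.31)]
dish_grip [([0.4327, -0.1178, 0.216], 0.57)]
```

View pics/s5c.png

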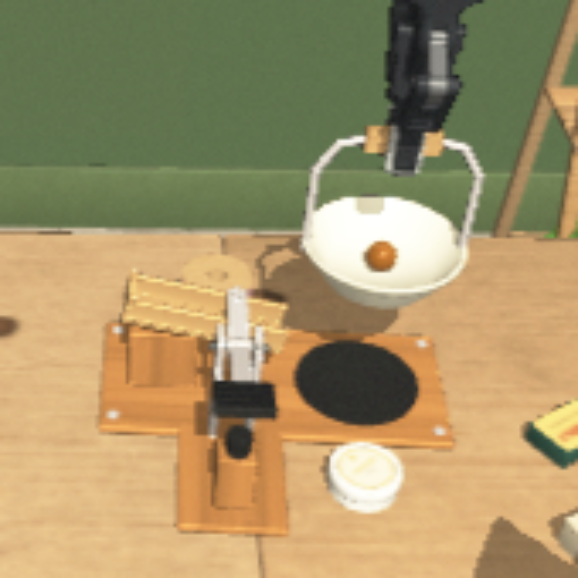

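The dish is in the air with its hoop in line with the chute, the marble at its middle (381,256), and the tin and dispenser unmoved.

```bash
python3 -c "
from workcell import manip
print(manip.finish_job())"
```

```text
the job is handed in; nothing more can be done
None
```

Job handed in: the pedal was pressed to its stop and released, and the marble rolled into the dish. The dish is held level about 10 cm above its seat, with its hoop turned in line with the chute and the marble in the middle.

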